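# Pulse the nut mill on the pastry counter

### The arm

A 7-joint arm with a two-finger parallel gripper is mounted at the origin on the work surface. World frame = base frame: x ahead of the robot, y to its left, z up, the work surface at z = 0. Lengths are in m, angles in rad, forces in N, time in s.
With the tool pointing down it reaches from about 0.35 to 0.9 m from the base axis. Payload 8.1 kg.
Tool frame: the origin (TCP) lies on the centre line of the jaws, within the pads' length; the fingertips stand 19 mm ahead of it and the grasp point (between the pads) is the TCP; z points along the fingers, y is the direction in which the jaws open and shut (so a half turn about z gives the same grasp; the last joint's range is limited). The gripper opens to 92 mm and grips with 3 to 60 N. Pads are 19 mm wide; open, the fingers measure 130 mm over their backs; the gripper's body (75 mm by 190 mm) begins 47 mm behind the grasp point.
Start: joints at [-1.324, 0.434, 0.025, 1.573, -0.012, 1.134, -0.075], TCP at [0.214, 0.587, 0.246] pointing down, gripper open.
Joint ranges: [-2.62, 2.62], [-0.44, 2.09], [-1.27, 1.32], [0.08, 2.57], [-1.32, 4.46], [0.12, 2], [-2.74, 2.74]. Speed limits (rad/s): [2.22, 2.22, 3.01, 3.01, 3.14, 3.14, 3.14].

### API

Orientations are given as a rotation vector (axis times angle).
In Python, from cell import monitor, imaging, workorder, outline_of gives the robot as it stands.
- The arm moves only by the tool move_arm, never from a script. Its argument "series" is a list of rows, each a list of 6 numbers: the shift along the world's x, y, z in cm, then the turn, a rotation vector about the world's x, y, z in degrees. A call has 1 to 8 rows; each row shifts and turns the commanded pose from where the row before left it; what a row does not reach is not made up. A row lasts 1/10 s, in which the tool goes at most 50 mm and 8.59 degrees, less where a joint would pass 70% of its speed; a pose out of reach is approached as far as the arm can. A call with a gripper value outside its range is refused whole. "grip" is the opening, from 0 (shut) to 1 (fully open), set as the call begins (left out, the last holds). The fingers move at their own pace and stop on an object; "force" is the grip in N (left out, the last holds). Time passes only in rows, so rows that do not move let the fingers close. It gives the time, the measured TCP pose, the force and the opening at its end, in the units of the state.
- monitor.observe(): the state, without advancing time (a new reading comes with each control period).
- imaging.get_image(name): name is "scene" or "top" or "wrist"; returns a dict with "color" (420x560x3 uint8, red, green, blue), "fx", "fy", "cx", "cy" (pixels), "rvec" (rotation vector, rad) and "tvec" (3), from world to camera coordinates, as OpenCV has them; the wrist camera has in their place "mount" (4x4, takes a point from camera to tool coordinates, whose origin is the TCP and whose axes are the flange's). Camera axes: x right, y down, z forward; pixel columns grow to the right and rows downward; lengths in m; the calibration is good to about 2 mm. A picture is of the moment at which its call begins: read the wrist's pose just before it. There is no depth.
- workorder.sign_off(): hands the job in, once; it reports no verdict.
Trained networks look in the newest picture that a camera, given by its name, has taken for a name from the list of things; names that differ only in an ending like _2 or _b are one class to them, and where a whole thing is asked for, a point or a joint stands for the part that bears it (a point fixed in the world has none). Each returns a list of dicts, best first, with "p" (0 to 1); they miss things now and then, are a little off and sometimes report something else, mostly with a low value. They report only what shows in the picture. A call takes as long as a camera call. They do not tell look-alikes from the thing itself.
- outline_of(camera, thing): "mask" (420x560 bool, what is visible of it) and "rect" ([left, top, width, height] in pixels, round what is visible of it).
The state is a dict: "clock": time; "joints": joint angles; "dq": joint speeds; "joint_efforts": joint torques, N m; "position": TCP position; "ee_rot": TCP orientation; "force": force on the tool from outside, world axes, zero at the start; "ft_torque": the same for the moment, N m; "width": opening from 0.0 (shut) to 1.0 (fully open).
Only numpy, scipy, OpenCV 4.12 (cv2) and the standard library are available. Lean on these libraries where they do the work, as an engineer would, in place of code of your own. Each camera call takes 0.05 s, during which the arm holds its last target. There are 200 camera calls.

### The job

Get the counter mill ready and pulse it: first shoot the bowl's bolt fully home into its keeper, then drop the mill's lid into the collar of the bowl and twist it clockwise against the spring, halfway to the lock, and keep holding it there. Do not let it click into the lock, and leave the other things on the counter where they are. The job finishes while you are still gripping the lid at the halfway (pulse) position: do not let go.

Things in the scene. Friction and masses are not known exactly. Their poses are not given: they have to be found in the camera images.
- mill: Counter mill for nuts, fixed: white housing with a steel deck 110 mm above the counter and a round steel bowl, 120 mm outside, rising from the deck to 165 mm. Origin on the counter (z = 0) straight below the bowl's axis, z up. The housing reaches 95 mm either way along its x, 80 mm along its +y, 220 mm along its -y. The bolt lies on the deck on the -y side, pointing at the bowl.
- collar (a point): Centre of the bowl's mouth, on the bowl's axis, level with the top of its bayonet collar, 165 mm above the counter; axes as the mill's. The collar is a flat steel flange 5 mm thick, bore radius 44.5 mm, with two entry slots about 13 mm wide, open to the bore, on its +x and -x sides.
- bolt (a joint): Barrel bolt that locks the bowl to the base: a steel bar 12 mm thick in two guides on the deck, sliding along the mill's +y towards the bowl, where its nose enters the keeper staple on the bowl. Value in m: 0 drawn fully back, 0.026 fully home against its stop. It stays where it is left; about 2.5 N of friction.
- bolt_knob (a point): Top centre of the bolt's upright knob (moves with the bolt): a steel pin 14 mm thick, its top 162 mm above the counter and its full thickness down to 134 mm. Pinch it from above with the fingers on its mill +x and -x sides; the guides of the bolt, 25 mm wide and 24 mm high over the deck, stay at least 23 mm from its axis.
- lid: The mill's lid, 0.19 to 0.34 kg, right way up on the counter: grey disc 116 mm across (16 to 24 mm above the origin), under it a spigot of radius 42 mm, 16 mm deep, on which it stands; on top a black grip bar along the lid's x, 80 mm long, 18 mm thick, 24 to 58 mm above the origin. Origin: centre of the spigot's underside. Seated in the collar, the origin is 149 mm above the counter.
- lid_lug (a point): Outer end of one of the lid's two lugs: steel pins 8 mm thick on the spigot at +x and -x, in line with the bar, reaching to radius 53 mm, their axis 5.5 mm above the lid's origin. They drop through the collar's two slots (bar along the mill's x; either end first is the same) and then turn clockwise under the flange.
- lid_grip (a point): Middle of the lid's grip bar, on the lid's axis, 46 mm above the lid's origin; a good grasp point (fingers on the two long faces of the bar). Axes as the lid's.
- drive_ring (a joint): Sprung ring under the collar that takes the lugs and turns with the lid (0.04 rad of play either way); it works the pulse switch. Value in rad: 0 at rest under the slots, growing clockwise seen from above. Return spring 0.07 N m at 0, plus 0.35 N m per rad: let go, it turns the lid back. From 0.85 rad the lugs climb stiff sprung pips and click into the lock at 1.15. Halfway is 0.58.
- cookie_tray: White tray of cookies, 105 x 215 mm, loose; leave alone. Origin under its centre.
- muffin: Muffin in a paper case, 72 mm across, 66 mm high, loose; leave alone. Origin under its centre.
- jar: Jar with a steel cap, 76 mm across, 130 mm high, loose; leave alone. Origin under its centre.
- canister_lid: Round steel lid of a storage canister, 92 mm across, with a round knob and no bar or lugs: not the mill's; leave alone. Origin under its centre.
Things that resemble listed ones, but are neither listed nor needed, are in the scene too. Leave any brown or yellow look-alike of the lid alone.

How it is judged:
On the way, in this order (a step that is already met when the one before it is completed fails the run):
1. the bolt is shot home into its keeper (within 3 mm of its stop) (value of joint bolt above 0.023 m), for 0.2 s.
2. the lid is seated in the collar with its lugs through the slots, not yet turned (z of lid in the frame of mill between 0.145 and 0.153 m and horizontal distance between lid and mill below 0.005 m and angle between lid's own z axis and vertical below 0.06 rad and value of joint drive_ring below 0.25 rad), for 0.1 s.
At the end, for the whole second after the job is handed in: The bolt is home (within 3 mm of its stop); the lid sits down on the collar, centred within 5 mm and level within 3.5 degrees; it and the drive ring are held still by the fingers (grip over 3 N), halfway to the lock: the ring at 0.58 rad give or take 0.2 rad (value of joint bolt above 0.023 m and z of lid in the frame of mill between 0.145 and 0.153 m and horizontal distance between lid and mill below 0.005 m and angle between lid's own z axis and vertical below 0.06 rad and value of joint drive_ring between 0.38 and 0.78 rad and angle between the x axis of lid and the x axis of mill, either way round between 0.33 and 0.83 rad and angular speed of lid below 0.15 rad/s and contact force between the fingers and lid above 3 N); the arm keeps its last pose, push and grip.
It fails at once if the lid is turned on into the lock (value of joint drive_ring above 1.08 rad).
It fails at once if a bystander is pushed more than 30 mm (distance of any of cookie_tray, muffin, jar, canister_lid from where it was at the start of the episode above 0.03 m).
It fails at once if a bystander is tipped over (angle between any of muffin, jar's own z axis and vertical above 0.6 rad).
It also fails if it takes over 51 s, if anything falls off the work surface, if the arm or the gripper's body presses on something with over 40 N, if the wrist force passes 120 N, or if a joint passes its speed limit or range.

## Working session

There is one attempt and no reset: what is moved stays moved. The work goes in short steps, Python scripts to look and compute and a tool call to move; the robot and the scene stay as the last step left them, time stands still between calls to the robot, and variables do not carry over. Pictures are saved under pics/ and viewed, about 8 in all and at most 12, crops included, and the job is handed in when it is done.

Besides the shell and the picture viewer there is one more tool, called after "Emit:" by a JSON object that holds its "name" and its "arguments", one argument or row to a line. move_arm: Moves the arm, as the interface text tells. Its arguments: {"type":"object","properties":{"series":{"type":"array"},"grip":{"type":"number"},"force":{"type":"number"}},"required":["series"]}

```bash
mkdir -p pics; ls
cat > h.py <<'E'
import numpy as np, cv2
from cell import monitor, imaging, workorder, outline_of
R=lambda v: cv2.Rodrigues(np.array(v,float))[0]
def cam(name):
    s=monitor.observe(); im=imaging.get_image(name)
    K=np.array([[im['fx'],0,im['cx']],[0,im['fy'],im['cy']],[0,0,1]])
    if name=='wrist':
        M=np.array(im['mount']); Rt=R(s['ee_rot'])
        Rwc=Rt@M[:3,:3]; o=Rt@M[:3,3]+np.array(s['position'])
    else:
        Rc=R(im['rvec']); Rwc=Rc.T; o=-Rc.T@np.array(im['tvec'])
    return dict(img=im['color'],K=K,R=Rwc,o=o)
def ray(c,uv,z):
    d=c['R']@np.linalg.inv(c['K'])@np.array([uv[0],uv[1],1.]); t=(z-c['o'][2])/d[2]
    return c['o']+t*d
def proj(c,p):
    q=c['K']@(c['R'].T@(np.array(p)-c['o'])); return q[:2]/q[2]
def save(c,f,crop=None,s=1):
    a=c['img'][...,::-1]
    if crop: a=a[crop[1]:crop[3],crop[0]:crop[2]]
    cv2.imwrite('pics/'+f,cv2.resize(a,None,fx=s,fy=s,interpolation=cv2.INTER_CUBIC))
E
python3 - <<'E'
from h import *
print(monitor.observe())
for n in ['top','scene']:
    c=cam(n); save(c,n+'0.png',s=1.4); print(n,c['o'],c['K'][0,0])
    for t in ['mill','lid','bolt_knob','lid_grip','collar','cookie_tray','muffin','jar','canister_lid']:
        try:
            for d in outline_of(n,t)[:3]:
                m=d['mask']; v,u=np.nonzero(m); print(t,round(d['p'],2),d['rect'],u.mean().round(1),v.mean().round(1),ray(c,(u.mean(),v.mean()),0.02).round(3))
        except Exception as e: print(t,e)
E
```

```text
pics
{'clock': 0.0, 'joints': array([-1.32358013,  0.43521085,  0.02495943,  1.57409392, -0.01157099,
        1.13400195, -0.07509632]), 'dq': array([-0.00014503, -0.00054341, -0.00089646,  0.00093242,  0.00039354,
       -0.00148533, -0.00029465]), 'joint_efforts': array([-1.53021683e-04, -6.67851806e+01,  9.85024497e-01, -3.14458108e+01,
       -6.04467024e-02,  4.28903732e-02,  1.60322002e-04]), 'position': array([0.21409074, 0.5866752 , 0.24495357]), 'ee_rot': array([-5.46737191e-01, -3.09353787e+00,  2.45934405e-03]), 'force': array([-0.03879097,  0.60808024, -0.11893916]), 'ft_torque': array([-0.03776472,  0.00199436, -0.0060994 ]), 'width': 1.0006546854529488}
top [0.37648473 0.01123857 1.65337325] 517.6804087030257
mill 0.55 [176.1, 152.3, 105.3, 76.0] 228.2 189.3 [0.547 0.134 0.02 ]
mill 0.38 [357.6, 205.4, 34.6, 39.3] 372.4 225.8 [ 0.445 -0.326  0.02 ]
lid 0.8 [305.0, 192.1, 37.2, 36.3] 322.2 209.8 [ 0.491 -0.165  0.02 ]
lid 0.72 [354.1, 202.7, 34.8, 42.9] 372.3 225.6 [ 0.445 -0.325  0.02 ]
lid 0.72 [331.8, 265.3, 38.2, 37.4] 350.6 280.6 [ 0.271 -0.259  0.02 ]
bolt_knob 0.7
[... 1736 characters left out ...]
491 -0.166  0.02 ]
lid_grip 0.69 [198.4, 159.6, 30.5, 28.2] 213.5 175.8 [ 0.273 -0.259  0.02 ]
lid_grip 0.68 [172.8, 193.5, 30.6, 33.0] 187.6 211.7 [ 0.445 -0.327  0.02 ]
collar 0.94 [262.0, 203.9, 98.1, 73.3] 311.8 240.8 [0.522 0.134 0.02 ]
cookie_tray 0.7 [165.6, 266.2, 70.8, 38.2] 202.0 282.9 [ 0.713 -0.225  0.02 ]
cookie_tray 0.44 [390.0, 250.0, 36.6, 33.3] 408.8 266.0 [0.587 0.469 0.02 ]
muffin 0.77 [394.9, 222.5, 18.4, 19.8] 399.8 230.6 [0.451 0.449 0.02 ]
muffin 0.29 [174.6, 198.1, 28.5, 29.4] 188.1 211.3 [ 0.443 -0.326  0.02 ]
canister_lid 0.68 [128.9, 207.3, 25.9, 21.6] 142.4 218.1 [ 0.488 -0.485  0.02 ]
canister_lid 0.66 [165.6, 264.6, 74.7, 39.8] 202.3 283.0 [ 0.713 -0.224  0.02 ]
```

Run:
```python
import cv2,numpy as np
a=cv2.imread('pics/top0.png'); a=cv2.resize(a,(560,420))
x=cv2.resize(a[110:310,90:460],None,fx=2.1,fy=2.1,interpolation=cv2.INTER_CUBIC); cv2.imwrite('pics/v1.png',x)
```

```text
(no output)
```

View pics/v1.png

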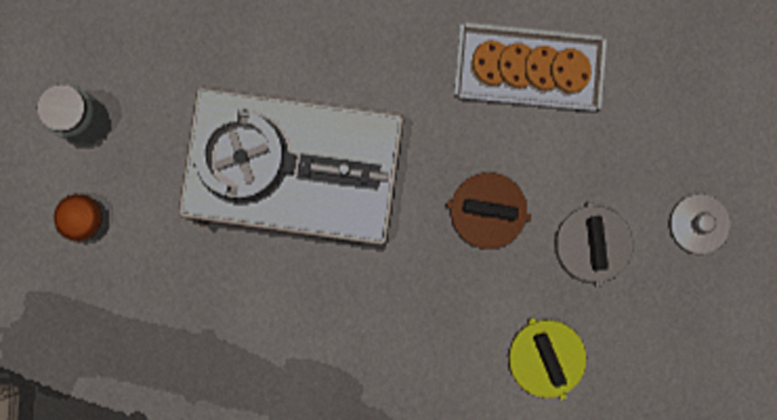

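The overview shows the white mill on the left, with its bowl at about full px (204,184), and the knob at about (254,191). The grey mill lid is at (373,226). The brown and yellow lids are look-alikes. Next I compute rough poses.

Run:
```python
from h import *
c=cam('top')
m=outline_of('top','mill')[0]['mask'].astype(np.uint8)
r=cv2.minAreaRect(np.argwhere(m)[:,::-1].astype(np.float32)); print(r)
B=cv2.boxPoints(r); P=np.array([ray(c,b,.11) for b in B]); print(P.round(3))
print('bowl',ray(c,(204,184),.165),'knob',ray(c,(254.3,191),.162),'lid',ray(c,(372.4,225.8),.03))
w=cam('wrist'); print('wristcam',w['o'],w['R'][:,2],w['K'][0,0]); s=monitor.observe(); print(R(s['ee_rot']).round(3))
```

```text
Traceback (most recent call last):
IndexError: list index out of range
```

Run:
```python
from h import *
c=cam('top')
L=[d for t in ('mill','collar','bolt_knob') for d in outline_of('top',t) if d['mask'].sum()>4000]
m=L[0]['mask'].astype(np.uint8)
r=cv2.minAreaRect(np.argwhere(m)[:,::-1].astype(np.float32)); print(r)
B=cv2.boxPoints(r); P=np.array([ray(c,b,.11) for b in B]); print(P.round(3))
print('bowl',ray(c,(204,184),.165),'knob',ray(c,(254.3,191),.162),'lid',ray(c,(372.4,225.8),.03))
w=cam('wrist'); print('wristcam',w['o'],w['R'][:,2],w['K'][0,0]); s=monitor.observe(); print(R(s['ee_rot']).round(3))
```

```text
((228.32000732421875, 189.75999450683594), (101.54053497314453, 65.05382537841797), 8.130102157592773)
[[ 0.457  0.287  0.11 ]
 [ 0.651  0.268  0.11 ]
 [ 0.617 -0.035  0.11 ]
 [ 0.423 -0.013  0.11 ]]
bowl [0.54525494 0.19335205 0.165     ] knob [0.52964468 0.04802652 0.162     ] lid [ 0.44421155 -0.32378258  0.03      ]
wristcam [0.14972031 0.61075005 0.38441522] [ 0.24157153 -0.08750431 -0.96642961] 350.9895810281036
[[-0.939  0.343  0.   ]
 [ 0.343  0.939  0.   ]
 [-0.     0.    -1.   ]]
```

Emit:
{"name": "move_arm", "arguments": {
  "series": [
    [2.3,-3.55,0.6,0,0,-5.5],
    [2.3,-3.55,0.6,0,0,-5.5],
    [2.3,-3.55,0.6,0,0,-5.5],
    [2.3,-3.55,0.6,0,0,-5.5],
    [2.3,-3.55,0.6,0,0,-5.5],
    [2.3,-3.55,0.6,0,0,-5.5],
    [2.3,-3.55,0.6,0,0,-5.5],
    [2.3,-3.55,0.6,0,0,-5.5]
  ],
  "grip": 0.6
}}

```text
clock: 2.15
position: [0.3989, 0.3016, 0.2943]
ee_rot: [-1.671, -2.66, -0.001]
force: [0.5, 0.4, -0.1]
width: 0.601
```

Emit:
{"name": "move_arm", "arguments": {
  "series": [
    [2.3,-3.55,0.6,0,0,-5.5],
    [2.3,-3.55,0.6,0,0,-5.5],
    [2.3,-3.55,0.6,0,0,-5.5],
    [2.3,-3.55,0.6,0,0,-5.5],
    [2.3,-3.55,0.6,0,0,-5.5],
    [2.3,-3.55,0.6,0,0,-5.5],
    [0,0,0,0,0,0],
    [0,0,0,0,0,0]
  ]
}}

```text
clock: 2.95
position: [0.5365, 0.0893, 0.3298]
ee_rot: [2.355, 2.078, 0.0]
force: [-0.6, 0.1, -0.1]
width: 0.603
```

Run:
```python
from h import *
s=monitor.observe(); r=R(s['ee_rot']); print(s['clock'],s['position'],np.degrees(np.arctan2(r[1,1],r[0,1])),s['joints'].round(2))
w=cam('wrist'); save(w,'w1.png',s=1.4); np.savez('w1.npz',**w)
for p in [(0.545,.193,.165),(.53,.048,.162)]: print(proj(w,p))
```

```text
2.95 [0.53653791 0.08927721 0.32978739] -7.151155869318906 [-0.69  0.25  0.54  1.67 -0.13  1.25 -0.24]
[273.97290521  74.53319804]
[278.14563005 243.16547122]
```

View pics/w1.png

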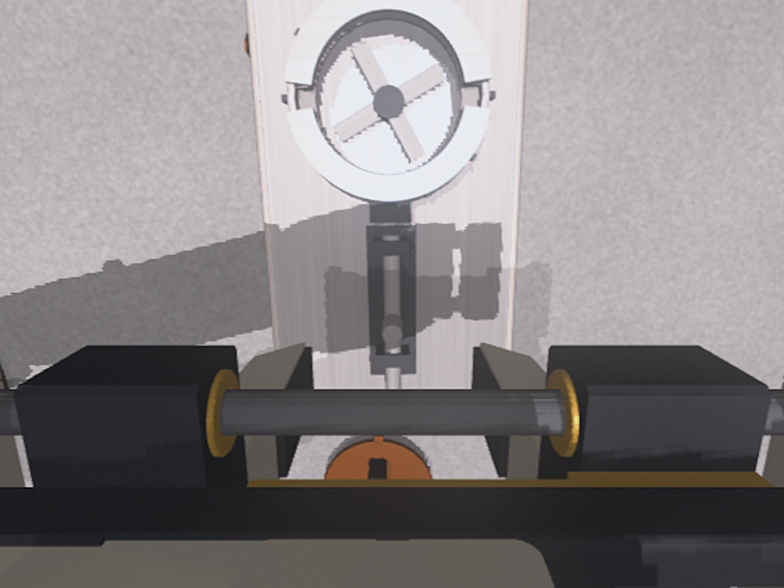

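The wrist view shows the bowl centred at about (389,100), its two slots at left (303,97) and right (472,96), and the knob top at (392,327). I'll fit these now.

Run:
```python
from h import *
from scipy.optimize import least_squares
w=dict(np.load('w1.npz'))
g=w['img'].mean(2)
print('knob',ray(w,(280,233.6),.162))
c0=ray(w,(389/1.4,100/1.4),.165); print(c0)
# rectified view at z=.165, 0.5mm/px, axes along world x,y
N=320; 
X,Y=np.meshgrid((np.arange(N)-N/2)*.0005+c0[0],(np.arange(N)-N/2)*.0005+c0[1])
P=np.stack([X,Y,np.full_like(X,.165)],-1)-w['o']; q=P@w['R']@w['K'].T
rec=cv2.remap(w['img'],(q[...,0]/q[...,2]).astype(np.float32),(q[...,1]/q[...,2]).astype(np.float32),cv2.INTER_LINEAR)
cv2.imwrite('pics/rec.png',cv2.resize(rec[...,::-1],None,fx=1.8,fy=1.8))
# knob local
k0=ray(w,(280,233.6),.162)
X,Y=np.meshgrid((np.arange(N)-N/2)*.00025+k0[0],(np.arange(N)-N/2)*.00025+k0[1])
P=np.stack([X,Y,np.full_like(X,.162)],-1)-w['o']; q=P@w['R']@w['K'].T
rk=cv2.remap(w['img'],(q[...,0]/q[...,2]).astype(np.float32),(q[...,1]/q[...,2]).astype(np.float32),cv2.INTER_LINEAR)
a=np.hstack([rec,rk]); a=cv2.resize(a,(800,400))
cv2.imwrite('pics/v3.png',a[...,::-1])
```

```text
knob [0.53285841 0.05700858 0.162     ]
[0.54841876 0.19494183 0.165     ]
```

View pics/v3.png

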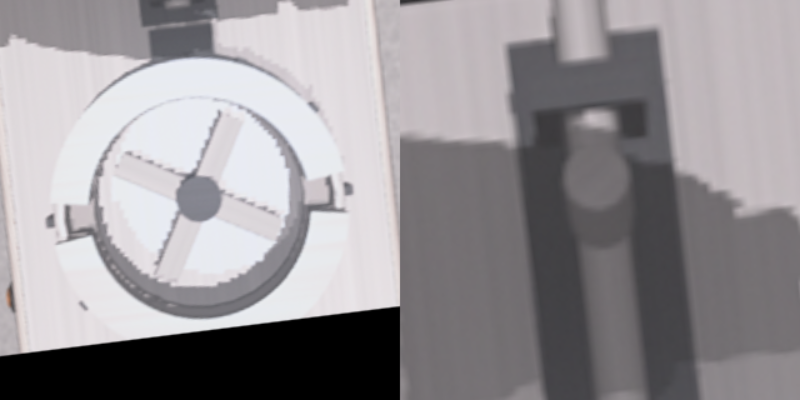

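Emit:
{"name": "move_arm", "arguments": {
  "series": [
    [-0.23,-1.85,-2,0,0,0.35],
    [-0.23,-1.82,-3,0,0,0.35],
    [0,0,-4,0,0,0],
    [0,0,-4,0,0,0],
    [0,0,-3,0,0,0],
    [0,0,-1.4,0,0,0],
    [0,0,0,0,0,0]
  ]
}}

```text
clock: 3.7
position: [0.5296, 0.055, 0.1536]
ee_rot: [-2.336, -2.097, 0.006]
force: [0.2, 0.8, 0.3]
width: 0.6
```

Emit:
{"name": "move_arm", "arguments": {
  "series": [
    [0,0,0,0,0,0],
    [0,0,0,0,0,0],
    [0,0,0,0,0,0],
    [0,0,0,0,0,0],
    [0,0,0,0,0,0]
  ],
  "grip": 0,
  "force": 20
}}

```text
clock: 4.2
position: [0.5318, 0.0535, 0.1562]
ee_rot: [2.341, 2.095, 0.001]
force: [-0.5, -0.0, -0.8]
width: 0.211
```

Emit:
{"name": "move_arm", "arguments": {
  "series": [
    [0,0,0,0,0,0],
    [0,0,0,0,0,0],
    [0,0,0,0,0,0]
  ]
}}

```text
clock: 4.5
position: [0.5321, 0.0535, 0.156]
ee_rot: [2.341, 2.095, 0.001]
force: [1.8, -0.1, 1.0]
width: 0.146
```

Emit:
{"name": "move_arm", "arguments": {
  "series": [
    [0.06,0.5,0,0,0,0],
    [0.06,0.5,0,0,0,0],
    [0.06,0.5,0,0,0,0],
    [0.06,0.5,0,0,0,0],
    [0.06,0.4,0,0,0,0],
    [0,0,0,0,0,0]
  ]
}}

```text
clock: 5.1
position: [0.5348, 0.0774, 0.156]
ee_rot: [2.34, 2.095, -0.001]
force: [0.4, -4.6, 6.1]
width: 0.144
```

Emit:
{"name": "move_arm", "arguments": {
  "series": [
    [0.02,0.2,0,0,0,0],
    [0,0,0,0,0,0],
    [0.02,0.2,0,0,0,0],
    [0,0,0,0,0,0],
    [0,0,0,0,0,0]
  ]
}}

```text
clock: 5.6
position: [0.5348, 0.0776, 0.1559]
ee_rot: [2.342, 2.09, -0.005]
force: [-1.5, -15.5, 10.0]
width: 0.144
```

Emit:
{"name": "move_arm", "arguments": {
  "series": [
    [0.02,0.3,0,0,0,0],
    [0,0,0,0,0,0],
    [0,0,0,0,0,0]
  ]
}}

```text
clock: 5.9
position: [0.5349, 0.0782, 0.1559]
ee_rot: [2.343, 2.086, -0.008]
force: [-1.9, -22.9, 10.0]
width: 0.144
```

Emit:
{"name": "move_arm", "arguments": {
  "series": [
    [-0.06,-0.5,0,0,0,0],
    [0,0,0,0,0,0],
    [0,0,0,0,0,0],
    [0,0,0,0,0,0]
  ],
  "grip": 0.6
}}

```text
clock: 6.3
position: [0.5343, 0.0807, 0.1555]
ee_rot: [-2.339, -2.096, 0.0]
force: [-0.6, 0.1, 0.1]
width: 0.445
```

Emit:
{"name": "move_arm", "arguments": {
  "series": [
    [0,0,2,0,0,0],
    [0,0,3.5,0,0,0],
    [0,0,4,0,0,0],
    [0.2,2,4,0,0,0],
    [0.3,2,4,0,0,0],
    [0,0,0,0,0,0],
    [0,0,0,0,0,0]
  ]
}}

```text
clock: 7.0
position: [0.5397, 0.1206, 0.3311]
ee_rot: [2.339, 2.098, 0.002]
force: [-0.6, -1.1, -0.4]
width: 0.601
```

```bash
cat >> h.py <<'E'
def rect(w,c,z,half,N=400):
    a=(np.arange(N)+.5-N/2)*2*half/N
    X,Y=np.meshgrid(c[0]+a,c[1]+a); P=np.stack([X,Y,np.full_like(X,z)],-1)-w['o']; q=P@w['R']@w['K'].T
    return cv2.remap(w['img'],(q[...,0]/q[...,2]).astype(np.float32),(q[...,1]/q[...,2]).astype(np.float32),cv2.INTER_LINEAR)
E
python3 - <<'E'
from h import *
s=monitor.observe(); print(s['clock'],s['position'])
w=cam('wrist'); np.savez('w2.npz',**w)
a=rect(w,(.548,.198),.165,.07); b=rect(w,(.5335,.08),.162,.04)
cv2.circle(a,(200,200),171,(255,0,0),1); cv2.circle(a,(200,200),127,(255,0,0),1)
t=np.radians(-6.5); v=np.array([np.cos(t),np.sin(t)])*171; cv2.line(a,tuple((200-v).astype(int)),tuple((200+v).astype(int)),(255,0,0),1)
cv2.imwrite('pics/v4.png',np.hstack([a,b])[...,::-1])
E
```

```text
7.0 [0.53969222 0.12060794 0.33109286]
```

View pics/v4.png

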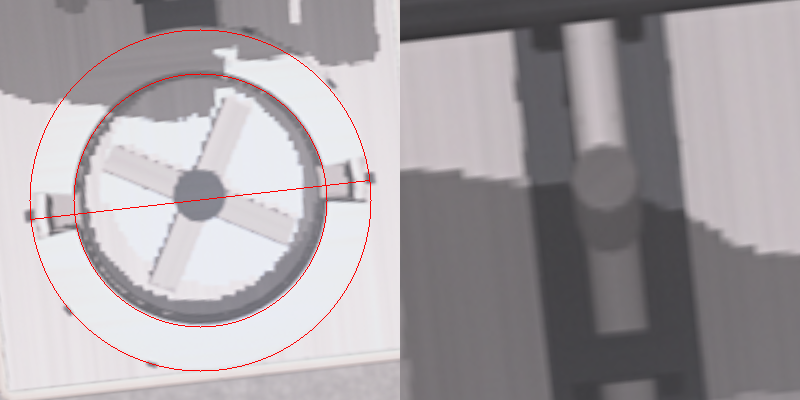

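The overlay fits the bore to under 1 mm: centre (0.548, 0.1975), mill yaw -6.8°. The knob is now about 23 mm from the front guide, which is the fully home geometry, and it took 23 N without moving. So the bolt is home. Next is the lid.

Emit:
{"name": "move_arm", "arguments": {
  "series": [
    [-0.3,-3.2,-0.4,0,0,7.1],
    [-0.3,-3.2,-0.4,0,0,7.1],
    [-0.3,-3.2,-0.4,0,0,7.1],
    [-0.3,-3.2,-0.4,0,0,7.1],
    [-0.3,-3.2,-0.4,0,0,7.1],
    [-0.3,-3.2,-0.4,0,0,7.1],
    [-0.3,-3.2,-0.4,0,0,7.1]
  ]
}}

```text
clock: 7.75
position: [0.5171, -0.1062, 0.301]
ee_rot: [-1.237, -2.885, 0.002]
force: [0.3, 0.1, 0.2]
width: 0.604
```

Emit:
{"name": "move_arm", "arguments": {
  "series": [
    [-0.3,-3.2,-0.4,0,0,7.1],
    [-0.3,-3.2,-0.4,0,0,7.1],
    [-0.3,-3.2,-0.4,0,0,7.1],
    [-0.3,-3.2,-0.4,0,0,7.1],
    [-0.3,-3.2,-0.4,0,0,7.1],
    [-0.3,-3.2,-0.4,0,0,7.1],
    [-0.3,-3.2,-0.4,0,0,7.1],
    [0,0,0,0,0,0]
  ]
}}

```text
clock: 8.55
position: [0.494, -0.3337, 0.2726]
ee_rot: [0.079, -3.136, 0.002]
force: [0.3, 0.4, -0.2]
width: 0.604
```

Emit:
{"name": "move_arm", "arguments": {
  "series": [
    [0,0,0,0,0,0],
    [0,0,0,0,0,0]
  ]
}}

```text
clock: 8.75
position: [0.4973, -0.3275, 0.2738]
ee_rot: [0.083, -3.139, -0.002]
force: [-0.2, -0.0, -0.5]
width: 0.599
```

Run:
```python
from h import *
s=monitor.observe(); r=R(s['ee_rot']); print(s['clock'],s['position'],np.degrees(np.arctan2(r[1,1],r[0,1])),s['joints'].round(2))
w=cam('wrist'); np.savez('w3.npz',**w)
b=cv2.resize(w['img'],(400,300)); b=np.vstack([b,np.zeros((100,400,3),np.uint8)])
a=rect(w,(.445,-.325),.058,.07)
cv2.imwrite('pics/v5.png',np.hstack([a,b])[...,::-1])
```

```text
8.75 [ 0.49731805 -0.32750234  0.27378759] 93.01343610451617 [ 0.2   0.38  0.42  1.63 -0.16  1.17  2.27]
```

View pics/v5.png

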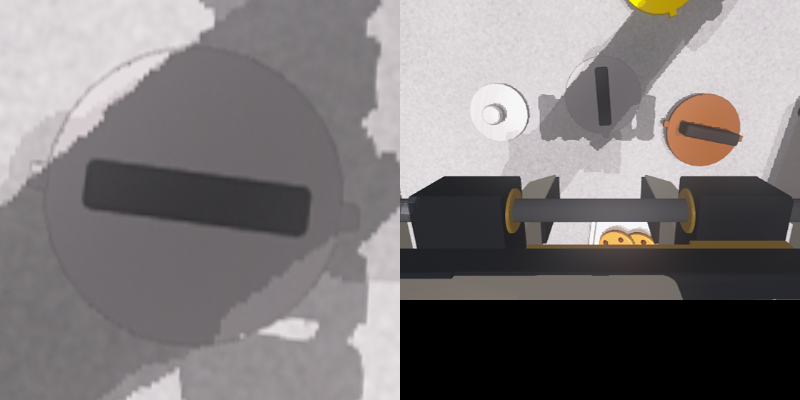

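The grey lid is the correct one, with a lug visible at right. Its bar centre is (0.4440, -0.3261) and the bar angle is +7.6°. Top-face size measured as 78×17 mm, against 80×18 in the spec.

Emit:
{"name": "move_arm", "arguments": {
  "series": [
    [-2.6,0.07,-3,0,0,2.3],
    [-2.7,0.07,-3.5,0,0,2.3],
    [0,0,-4,0,0,0],
    [0,0,-4.5,0,0,0],
    [0,0,-4,0,0,0],
    [0,0,-2.7,0,0,0],
    [0,0,-1,0,0,0],
    [0,0,0,0,0,0]
  ]
}}

```text
clock: 9.6
position: [0.4444, -0.3261, 0.047]
ee_rot: [0.211, -3.133, -0.002]
force: [0.0, -0.4, 0.1]
width: 0.601
```

Emit:
{"name": "move_arm", "arguments": {
  "series": [
    [0,0,0,0,0,0],
    [0,0,0,0,0,0]
  ]
}}

```text
clock: 9.8
position: [0.4457, -0.3276, 0.0494]
ee_rot: [-0.21, 3.132, -0.002]
force: [0.5, -0.3, 0.1]
width: 0.597
```

Emit:
{"name": "move_arm", "arguments": {
  "series": [
    [0,0,0,0,0,0],
    [0,0,0,0,0,0],
    [0,0,0,0,0,0],
    [0,0,0,0,0,0],
    [0,0,0,0,0,0],
    [0,0,0,0,0,0],
    [0,0,0,0,0,0]
  ],
  "grip": 0,
  "force": 40
}}

```text
clock: 10.5
position: [0.4446, -0.3268, 0.0478]
ee_rot: [0.21, -3.134, -0.001]
force: [-1.4, 3.0, 3.7]
width: 0.19
```

Run:
```python
from h import *
for i in range(3):
    s=monitor.observe(); r=R(s['ee_rot']); print(s['clock'],s['position'],np.degrees(np.arctan2(r[1,1],r[0,1])),s['width'],s['force'])
    imaging.get_image('top')
```

```text
10.5 [ 0.4445653  -0.32678188  0.04776344] 97.66397541814518 0.19002288116518634 [-1.39365326  3.00748664  3.70612568]
10.55 [ 0.4445379  -0.3267827   0.04772888] 97.66556053689318 0.19525054994962704 [-0.82432777  2.82891238  4.46885952]
10.6 [ 0.44451532 -0.32679591  0.04772384] 97.66042162251846 0.19342284523156256 [-0.76726289  2.28977397  3.898105  ]
```

Emit:
{"name": "move_arm", "arguments": {
  "series": [
    [0,0,1,0,0,0],
    [0,0,2,0,0,0],
    [0,0,3,0,0,0],
    [0,0,4,0,0,0],
    [0,0,4,0,0,0],
    [0,0,4,0,0,0],
    [0,0,4,0,0,0],
    [0,0,2,0,0,0]
  ]
}}

```text
clock: 11.45
position: [0.445, -0.3283, 0.2918]
ee_rot: [-0.208, 3.131, -0.005]
force: [-0.0, -0.2, -4.0]
width: 0.196
```

Emit:
{"name": "move_arm", "arguments": {
  "series": [
    [0.6,3.3,0,0,0,-0.9],
    [0.6,3.3,0,0,0,-0.9],
    [0.6,3.3,0,0,0,-0.9],
    [0.7,3.3,0,0,0,-0.9],
    [0.7,3.3,0,0,0,-0.9],
    [0.7,3.3,0,0,0,-0.9],
    [0.7,3.3,0,0,0,-0.9],
    [0.7,3.3,0,0,0,-0.9]
  ]
}}

```text
clock: 12.25
position: [0.4974, -0.0623, 0.2881]
ee_rot: [-0.01, 3.141, -0.001]
force: [0.7, 0.5, -3.2]
width: 0.193
```

Emit:
{"name": "move_arm", "arguments": {
  "series": [
    [0.7,3.3,0,0,0,-0.9],
    [0.7,3.3,0,0,0,-0.9],
    [0.7,3.3,0,0,0,-0.9],
    [0.7,3.3,0,0,0,-0.9],
    [0.7,3.3,0,0,0,-0.9],
    [0.7,3.3,0,0,0,-0.9],
    [0.6,3.3,0,0,0,-0.9],
    [0.3,2.0,0,0,0,-0.9]
  ]
}}

```text
clock: 13.05
position: [0.5485, 0.1905, 0.2878]
ee_rot: [0.183, 3.136, 0.001]
force: [-0.2, -0.5, -3.0]
width: 0.189
```

Emit:
{"name": "move_arm", "arguments": {
  "series": [
    [0,0,0,0,0,0],
    [0,0,0,0,0,0],
    [0,0,0,0,0,0]
  ]
}}

```text
clock: 13.35
position: [0.5487, 0.1862, 0.2879]
ee_rot: [0.188, 3.136, -0.001]
force: [0.4, -0.5, -3.1]
width: 0.194
```

Run:
```python
from h import *
s=monitor.observe(); r=R(s['ee_rot']); print(s['clock'],s['position'],r[:,2],np.degrees(np.arctan2(r[1,1],r[0,1])),s['width'],s['force'],s['joints'].round(2))
w=cam('wrist'); np.savez('w4.npz',**w)
p=s['position']; a=rect(w,p,p[2]-.022,.07)
cv2.circle(a,(200,200),166,(255,0,0),1)
t=np.radians(-6.8); v=np.array([np.cos(t),np.sin(t)])*166; cv2.line(a,tuple((200-v).astype(int)),tuple((200+v).astype(int)),(255,0,0),1)
b=cv2.resize(w['img'],(400,300)); b=np.vstack([b,np.zeros((100,400,3),np.uint8)])
cv2.imwrite('pics/v6.png',np.hstack([a,b])[...,::-1])
```

```text
13.35 [0.54868954 0.18623857 0.28785547] [ 7.92974232e-05 -9.40675574e-04 -9.99999554e-01] 83.15602927741946 0.19362546282540086 [ 0.43882694 -0.53284322 -3.12841663] [-0.56  0.33  0.19  1.64 -0.06  1.18  1.09]
```

View pics/v6.png

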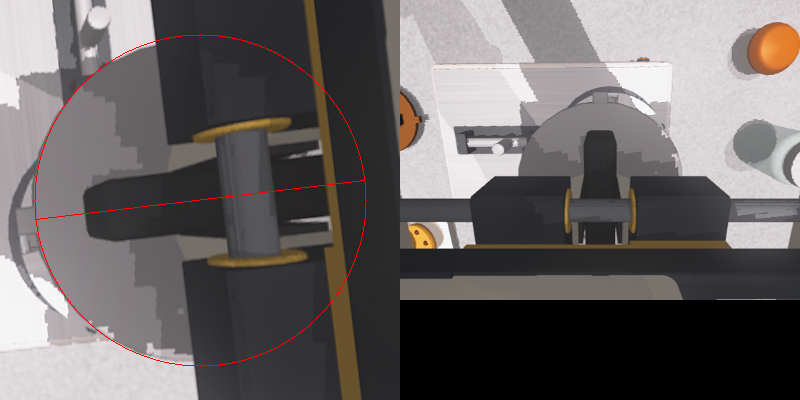

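Emit:
{"name": "move_arm", "arguments": {
  "series": [
    [-0.07,1.13,-1,0,0,0],
    [0,0,-2,0,0,0],
    [0,0,-2,0,0,0],
    [0,0,-1.5,0,0,0],
    [0,0,-0.5,0,0,0],
    [0,0,0,0,0,0],
    [0,0,0,0,0,0],
    [0,0,0,0,0,0]
  ]
}}

```text
clock: 14.2
position: [0.5484, 0.1994, 0.2186]
ee_rot: [0.185, 3.135, 0.001]
force: [-0.4, -0.7, -3.2]
width: 0.196
```

Run:
```python
from h import *
s=monitor.observe(); r=R(s['ee_rot']); print(s['clock'],s['position'],np.degrees(np.arctan2(r[1,1],r[0,1])),s['force'],s['ft_torque'])
w=cam('wrist'); p=s['position']
# disc edge fit: rectify at disc top plane, look along radial directions on visible side
c=rect(w,p,p[2]-.0237,.07); g=cv2.cvtColor(c,cv2.COLOR_RGB2GRAY)
m=[d for d in outline_of('wrist','lid')]
print([(round(d['p'],2),d['rect']) for d in m])
if m:
    M=dict(w,img=m[0]['mask'].astype(np.uint8)*255); mm=rect(M,p,p[2]-.0237,.07)
    cn=max(cv2.findContours((mm>127).astype(np.uint8),0,1)[0],key=len)[:,0].astype(float)
    q=(cn-199.5)*.00035; rr=np.hypot(*q.T); an=np.degrees(np.arctan2(q[:,1],q[:,0]))
    for a in range(-180,180,15):
        k=(an>=a)&(an<a+15); 
        if k.any(): print(a,rr[k].mean().round(4),end='; ')
```

```text
14.2 [0.54843532 0.19938622 0.21862142] 83.24762207092897 [-0.41586848 -0.7378742  -3.17584617] [-0.00252678  0.04563901 -0.05995462]
[]
```

Emit:
{"name": "move_arm", "arguments": {
  "series": [
    [-0.04,-0.18,-0.2,0,0,0],
    [0,0,0,0,0,0],
    [0,0,0,0,0,0],
    [0,0,0,0,0,0]
  ]
}}

```text
clock: 14.7
position: [0.5475, 0.1974, 0.2158]
ee_rot: [0.185, 3.136, 0.0]
force: [-0.0, 0.3, -3.1]
width: 0.195
```

Emit:
{"name": "move_arm", "arguments": {
  "series": [
    [0,0,0,0,0,0],
    [0,0,0,0,0,0]
  ]
}}

```text
clock: 14.9
position: [0.5475, 0.1974, 0.2158]
ee_rot: [0.185, 3.136, 0.0]
force: [0.6, -0.3, -3.5]
width: 0.198
```

Emit:
{"name": "move_arm", "arguments": {
  "series": [
    [0.05,0,-0.2,0,0,0],
    [0,0,-0.2,0,0,0],
    [0,0,-0.2,0,0,0],
    [0,0,-0.2,0,0,0],
    [0,0,0,0,0,0]
  ]
}}

```text
clock: 15.4
position: [0.5478, 0.1973, 0.2073]
ee_rot: [-0.185, -3.136, 0.0]
force: [0.3, -0.1, -3.5]
width: 0.192
```

Down 8 mm with no contact force: the spigot and lugs are inside the collar.

Emit:
{"name": "move_arm", "arguments": {
  "series": [
    [0,0,-0.2,0,0,0],
    [0,0,-0.2,0,0,0],
    [0,0,-0.2,0,0,0],
    [0,0,-0.2,0,0,0],
    [0,0,-0.2,0,0,0],
    [0,0,-0.1,0,0,0],
    [0,0,0,0,0,0]
  ]
}}

```text
clock: 16.1
position: [0.548, 0.1973, 0.1968]
ee_rot: [-0.185, -3.136, -0.0]
force: [-0.2, 0.6, -2.8]
width: 0.195
```

Emit:
{"name": "move_arm", "arguments": {
  "series": [
    [0,0,-0.1,0,0,0],
    [0,0,-0.1,0,0,0],
    [0,0,0,0,0,0],
    [0,0,0,0,0,0]
  ]
}}

```text
clock: 16.5
position: [0.5481, 0.1973, 0.1967]
ee_rot: [0.185, 3.135, 0.001]
force: [-7.6, -2.5, 15.9]
width: 0.195
```

Emit:
{"name": "move_arm", "arguments": {
  "series": [
    [0,0,0.1,0,0,-3],
    [0,0,0,0,0,-3],
    [0,0,0,0,0,-3],
    [0,0,0,0,0,-3],
    [0,0,0,0,0,-3],
    [0,0,0,0,0,-3],
    [0,0,0,0,0,0]
  ]
}}

```text
clock: 17.2
position: [0.5484, 0.1974, 0.1967]
ee_rot: [0.675, 3.067, 0.001]
force: [-1.5, -2.4, 6.4]
width: 0.198
```

Run:
```python
from h import *
s=monitor.observe(); r=R(s['ee_rot']); print(s['clock'],s['position'],r[:,2],np.degrees(np.arctan2(r[1,1],r[0,1])),s['force'],s['ft_torque'],s['width'])
```

```text
17.2 [0.54843686 0.19737089 0.19672654] [ 1.29694129e-03  2.90798667e-04 -9.99999117e-01] 65.18045641413258 [-1.50064304 -2.37379555  6.40462069] [-0.29056869  0.5463555   0.16470633] 0.19766280391702212
```

Emit:
{"name": "move_arm", "arguments": {
  "series": [
    [0,0,0,0,0,-3],
    [0,0,0,0,0,-3],
    [0,0,0,0,0,-3],
    [0,0,0,0,0,-3],
    [0,0,0,0,0,-3],
    [0,0,0,0,0,-2],
    [0,0,0,0,0,0],
    [0,0,0,0,0,0]
  ]
}}

```text
clock: 18.0
position: [0.5484, 0.1973, 0.1968]
ee_rot: [1.118, 2.935, 0.001]
force: [-2.6, -1.9, 6.5]
width: 0.192
```

Run:
```python
from h import *
for i in range(2):
    s=monitor.observe(); r=R(s['ee_rot']); print(s['clock'],s['position'],r[:,2],np.degrees(np.arctan2(r[1,1],r[0,1])),s['force'],s['ft_torque'],s['width'])
    w=cam('wrist')
p=s['position']; a=rect(w,p,p[2]+.01,.07)
t=np.radians(-6.8-35); v=np.array([np.cos(t),np.sin(t)])*166; cv2.line(a,tuple((200-v).astype(int)),tuple((200+v).astype(int)),(255,0,0),1)
b=cv2.resize(w['img'],(400,300)); b=np.vstack([b,np.zeros((100,400,3),np.uint8)])
cv2.imwrite('pics/v7.png',np.hstack([a,b])[...,::-1])
```

```text
18.0 [0.54838629 0.19730732 0.19675648] [ 1.20147994e-03  3.10062839e-04 -9.99999230e-01] 48.28671089130948 [-2.64622155 -1.87833799  6.4859891 ] [-0.40195188  0.65640994  0.3699615 ] 0.19213977115897152
18.05 [0.54833848 0.19735259 0.19673265] [ 1.08599878e-03  3.52238875e-04 -9.99999348e-01] 48.288711396333355 [-3.5224441  -2.05690553  6.094894  ] [-0.42566286  0.60097461  0.33247208] 0.19476863605216468
```

View pics/v7.png

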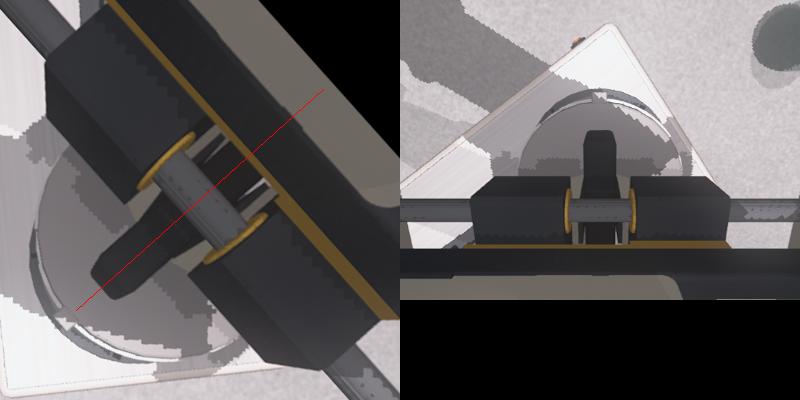

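The lid is down on the collar and turned 35° (0.61 rad) from the slots. It is holding against the spring at about 0.35 N m, seated and level.

```bash
python3 -c "
from h import *
print(workorder.sign_off())"
```

```text
the job is handed in; nothing more can be done
None
```

I shot the bolt home, dropped the grey lid into the collar, and twisted it clockwise to the pulse position. I handed the job in at 18 s with the lid still held at a 40 N grip setting. The hand-in gave no verdict, so these are my own last readings:

- **Bolt:** it took 23 N against its stop with almost no further movement. The picture shows the knob about 23 mm from the front guide, which fits fully home. Its travel in the pictures was only about 23 mm of the 26 mm stroke. I read that as the bolt starting 3–4 mm forward, because the gap to the rear guide also suggested it, but I did not confirm it directly.
- **Lid seating:** the gripper height matches the seated height to about 1 mm (0.1967 m). The lid is centred within about 1 mm of the collar as measured, and the tool is vertical to 0.002 rad.
- **Twist:** the gripper turned 35° (0.61 rad) from the slots, so with the play the ring should be near 0.57 rad. The holding torque of 0.33–0.37 N m is roughly what the spring plus friction should give. It was at rest and well short of the lock.
- **Other things on the counter:** I steered clear of them and felt no unexpected contact, but I did not re-measure their positions.
- **Failed check:** the network found no lid in the wrist picture just before insertion. I relied on the earlier circle overlay and on feeling no contact as the lid went down.

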